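Fit the last foot and its floor cap to an upturned footstool

TASK

The small oak footstool lies upside down and lacks one foot. Turn the loose foot so that the four holes of its steel flange match the four studs on the bare corner and slide it on until the flange is fully home; then push the loose black floor cap fully down over the foot's round end, and let go. Put both parts on by hand rather than dropping them, and leave the jar and the remote control where they are.

Things in the scene. Friction and masses are not known exactly. Their poses are not given: they have to be found in the camera images.
- stool: Oak footstool lying upside down, fixed: seat board 310 (x) x 260 (y) x 30 mm, rails and four corner blocks up to 55 mm above the table. Origin: centre of the board at table height, z up. Feet belong at x = +-105, y = +-90 mm; both at x = +105 are fitted and capped, tops 146 mm above the table. At x = -105 one is fitted (near_foot), one corner is bare (mount).
- mount: The bare corner of the stool: four upright steel studs, 8 mm thick, 18 mm high, tapered over the top 5.5 mm to a 3 mm tip, at x = +-26, y = +-18 mm in its frame. Origin: mid-way between the studs on the flat top of the corner block (55 mm above the table), z up, x and y parallel to the stool's. Fixed to the stool, at (-105, -90) or (-105, +90) mm of it.
- near_foot: The foot already fitted at the other corner at x = -105 mm of the stool, with its cap on; 91 mm high from its origin, which is at the centre of its flange's underside, on the corner block. Cap 46 mm wide.
- foot_center (a point): Centre of the loose foot, 42.5 mm above its underside; it stands on the table flange down, as it goes on the studs. z up, x and y along the flange. Steel flange 76 (x) x 60 (y) x 5 mm at the bottom, four 11 mm through holes at x = +-26, y = +-18 mm (also fits turned by a half turn). Above it a dark wooden block 34 x 34 mm, sides along x and y. 0.2 to 0.4 kg. Fully home it is 42.5 mm above mount.
- foot_end (a point): Centre of the top face of the loose foot's round end, 85 mm above the foot's underside; axes as foot_center. The square block reaches from 5 to 60 mm above the underside, the round end from 60 to 85 mm: 34 mm diameter, tapered to 28 mm in its top 4 mm.
- cap_center (a point): Centre of the loose black floor cap (half-way up, 12 mm above its rim), a stiff plastic cup of 46 mm outer diameter, 24 mm high, standing mouth down on the table: bore 38 mm wide, 18 mm deep, top 6 mm thick. z up. It goes on mouth down, loosely, without snapping; fully on, this point is 6 mm below foot_end.
- jar_center (a point): Centre of a jar with red lid, 52 mm diameter, 62 mm high, standing; to be left alone.
- remote_center (a point): Centre of a black remote control lying flat, 170 (x) x 46 (y) x 18 mm; to be left alone.

How it is judged:
On the way, in this order (a step that is already met when the one before it is completed fails the run):
1. the foot's flange is fully home on the four studs, the cap not yet on the foot (z of foot_center in the frame of mount below 0.0447 m and horizontal distance between foot_center and mount below 0.004 m and angle between foot_center's own z axis and vertical below 0.06 rad and angle between the x axis of foot_center and the x axis of mount, either way round below 0.09 rad and distance between cap_center and foot_end above 0.03 m), for 0.2 s.
2. the cap is fully down over the foot's round end (z of cap_center in the frame of foot_end below -0.004 m and distance between cap_center and foot_end below 0.01 m and angle between cap_center's own z axis and vertical below 0.12 rad), for 0.2 s.
At the end, for the whole second after the job is handed in: The foot stands upright (within 0.06 rad) with its flange within 2.2 mm of fully home on the studs, centred within 4 mm and turned to the stud pattern within 0.09 rad; the cap sits level (0.12 rad) and down over the round end to within 2 mm of home; both released and at rest (all of step 2 and z of foot_center in the frame of mount below 0.0447 m and horizontal distance between foot_center and mount below 0.004 m and angle between foot_center's own z axis and vertical below 0.06 rad and angle between the x axis of foot_center and the x axis of mount, either way round below 0.09 rad and horizontal distance between cap_center and mount below 0.012 m and linear speed of each of foot, cap below 0.02 m/s); the robot touches nothing.
It fails at once if the jar or the remote control is moved by more than 30 mm (distance of any of jar_center, remote_center from where it was at the start of the episode above 0.03 m).
It fails at once if the foot or the cap is dropped (falls free from more than about 30 mm) ((linear speed of foot above 0.8 m/s and contact force between the fingers and foot below 0.05 N) or (linear speed of cap above 0.8 m/s and contact force between the fingers and cap below 0.05 N)).
It also fails if it takes over 59 s, if anything falls off the work surface, if the arm or the gripper's body presses on something with over 40 N, if the wrist force passes 120 N, or if a joint passes its speed limit or range.

ROBOT

A 7-joint arm with a two-finger parallel gripper is mounted at the origin on the work surface. World frame = base frame: x ahead of the robot, y to its left, z up, the work surface at z = 0. Lengths are in m, angles in rad, forces in N, time in s.
With the tool pointing down it reaches from about 0.35 to 0.9 m from the base axis. Payload 7.2 kg.
Tool frame: the origin (TCP) lies on the centre line of the jaws, within the pads' length; the fingertips stand ctrl.tcp_to_tips ahead of it and the grasp point (between the pads) lies 11 mm behind it (ctrl.tcp_to_tips is the distance from the TCP to the fingertips, in m); z points along the fingers, y is the line along which they close (so a half turn about z gives the same grasp; the last joint's range is limited). The gripper opens to 85 mm and grips with 20 to 120 N. Pads are 22 mm wide; open, the fingers measure 114 mm over their backs; the gripper's body (76 mm by 85 mm) begins 54 mm behind the grasp point. The pads swing forward as they close: fully open they stand 13 mm farther back than shut.
Start: joints at [1.202, 0.411, -0.013, 1.596, 0.006, 1.134, -0.082], TCP at [0.185, -0.597, 0.239] pointing down, gripper open.
Joint ranges: [-2.95, 2.95], [-0.29, 1.99], [-1.47, 1.44], [0.14, 2.54], [-1.03, 4.17], [0.13, 1.85], [-2.86, 2.86]. Speed limits (rad/s): [2.39, 2.39, 3.01, 3.01, 3.14, 3.14, 3.14].

INTERFACE

Orientations are given as a rotation vector (axis times angle).
In Python, from bench import ctrl gives the robot as it stands. Calls block until the motion is done:
- ctrl.move_pose(position, orientation): joint-space move of the TCP to a pose.
- ctrl.move_l(position, rot=None, velocity=0.15, f_stop=None): straight line of the TCP; rot=None keeps the orientation; velocity is the mean speed in m/s. With f_stop (N) it stops when the force on the tool has changed by that much, and returns True; else False.
- ctrl.set_joints(angles): joint-space move.
- ctrl.gripper_to(opening, strength=None): finger opening in m; strength is the grip in N (None keeps the last); returns when the fingers have stopped.
- ctrl.pause(seconds).
- ctrl.solve_ik(position, orientation): joint angles nearest the present ones, or None.
- ctrl.read_camera(name): name is "scene" or "top" or "wrist"; returns a dict with "image" (420x560x3 uint8, red, green, blue), "z_map" (420x560 float32, m along the optical axis (not along the pixel's ray), 0 where there is no reading), "mtx" (3x3 intrinsics, pixels), "cam_to_world" (4x4, takes a point from camera to world coordinates); the wrist camera has in their place "tool_from_camera" (4x4, takes a point from camera to tool coordinates, whose origin is the TCP and whose axes are the flange's). Camera axes: x right, y down, z forward; pixel columns grow to the right and rows downward; lengths in m; the calibration is good to about 2 mm. A picture is of the moment at which its call begins: read the wrist's pose just before it.
A pose or a line that the arm cannot do raises ctrl.Unreachable and nothing moves.
- ctrl.sign_off(): hands the job in; it is judged then, once.
Readings, each from a call of its own:
- ctrl.get_time(): time.
- ctrl.get_qpos(): joint angles.
- ctrl.get_dq(): joint speeds.
- ctrl.get_effort(): joint torques, N m.
- ctrl.get_eef_pos(): TCP position.
- ctrl.get_tcp_rot(): TCP orientation.
- ctrl.get_wrist_force(): force on the tool from outside, world axes, zero at the start.
- ctrl.get_moment(): the same for the moment, N m.
- ctrl.get_opening(): finger opening in m.
- ctrl.get_grasp_force(): force on a finger pad.
Only numpy, scipy, OpenCV 4.12 (cv2) and the standard library are available. Lean on these libraries where they do the work, as an engineer would, in place of code of your own. Each camera call takes 0.05 s, during which the arm holds its last target. There are 200 camera calls.

## Working session

There is one attempt and no reset: what is moved stays moved. The work goes in short steps, each a Python script; the robot and the scene stay as the last script left them, time stands still between calls to the robot, and variables do not carry over. Pictures are saved under pics/ and viewed, at most 10 in all, crops included, and the job is handed in when it is done.

```bash
mkdir -p pics; ls
python3 - <<'E'
from bench import ctrl
import cv2,numpy as np
for n in ("top","scene"):
    c=ctrl.read_camera(n); cv2.imwrite(f"pics/{n}0.png",c["image"][...,::-1]); np.savez(f"{n}0.npz",**c)
    print(n,c["mtx"].round(1).tolist(),c["cam_to_world"].round(3).tolist())
print(ctrl.get_time(),ctrl.tcp_to_tips,ctrl.get_tcp_rot(),ctrl.get_opening())
E
```

```text
pics
top [[514.7, 0.0, 273.1], [0.0, 514.7, 206.7], [0.0, 0.0, 1.0]] [[-0.071, -0.976, 0.207, 0.274], [-0.997, 0.07, -0.015, 0.026], [0.0, -0.207, -0.978, 1.386], [0.0, 0.0, 0.0, 1.0]]
scene [[410.2, 0.0, 279.2], [0.0, 410.2, 211.2], [0.0, 0.0, 1.0]] [[0.856, 0.329, -0.399, 0.918], [0.517, -0.558, 0.648, -0.575], [-0.01, -0.761, -0.648, 0.695], [0.0, 0.0, 0.0, 1.0]]
0.1 0.008 [-3.10470293e+00 -4.70519769e-01  5.51982537e-04] 0.0851627152308517
```

View pics/top0.png

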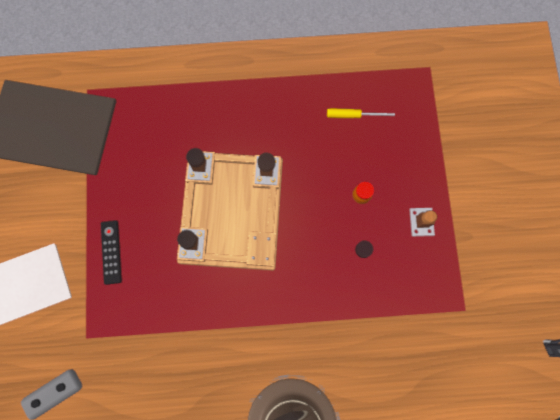

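View pics/scene0.png

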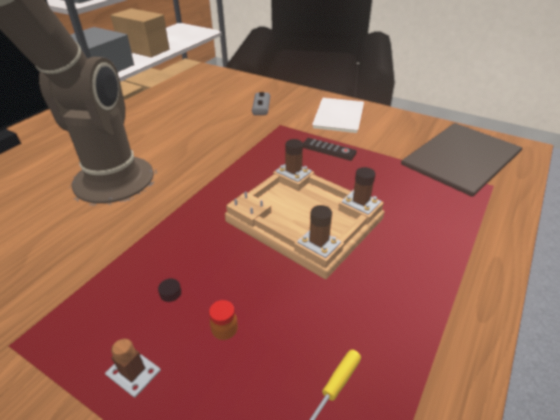

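The top view shows the bare mount at about (261,248), the fitted near foot at (191,242), the loose foot at (423,222), the cap at (364,249) and the jar at (364,190). Next I take coarse positions from depth, then close-ups from the wrist camera.

```bash
cat > h.py <<'E'
import numpy as np,cv2
from scipy.spatial.transform import Rotation as R
def world(c,T,px,z=None):
    """pixels -> world, by depth map or on plane z"""
    px=np.atleast_2d(np.array(px,float)); K=c["mtx"]
    r=np.c_[(px-[K[0,2],K[1,2]])/[K[0,0],K[1,1]],np.ones(len(px))]
    if z is None: d=np.array([c["z_map"][int(round(v)),int(round(u))] for u,v in px])
    else: d=(z-T[2,3])/(r@T[:3,:3].T)[:,2]
    return (r*d[:,None])@T[:3,:3].T+T[:3,3]
def down(yaw):
    """tool down, tool y (closing line) at angle yaw from world y... tool x at yaw from world x"""
    return (R.from_euler('z',yaw)*R.from_euler('x',np.pi)).as_rotvec()
def wrist(ctrl,name):
    T=np.eye(4);T[:3,:3]=R.from_rotvec(ctrl.get_tcp_rot()).as_matrix();T[:3,3]=ctrl.get_eef_pos()
    c=ctrl.read_camera("wrist"); T=T@c["tool_from_camera"]
    np.savez(name+".npz",T=T,**c); cv2.imwrite(f"pics/{name}.png",c["image"][...,::-1]); return c,T
def load(name):
    c=dict(np.load(name+".npz")); return c,c.get("T",c.get("cam_to_world"))
E
python3 - <<'E'
from h import *
from bench import ctrl
np.set_printoptions(precision=4,suppress=True)
c,T=load("top0")
print(world(c,T,[(364,249),(364,190),(429,216),(267,161),(188,240),(195,158)]))
print("flange",world(c,T,[(410,209),(432,208),(435,235),(413,236)],.005))
print("studs",world(c,T,[(254,235),(269,236),(266,260),(251,259)],.07))
print(R.from_rotvec(ctrl.get_tcp_rot()).as_matrix())
m=ctrl.read_camera("wrist");print(m["tool_from_camera"],m["mtx"])
E
```

```text
[[ 0.4301 -0.2274  0.0251]
 [ 0.5834 -0.2387  0.0561]
 [ 0.4962 -0.3924  0.0848]
 [ 0.6531  0.014   0.1499]
 [ 0.4681  0.2185  0.1495]
 [ 0.6752  0.1938  0.1456]]
flange [[ 0.533  -0.3688  0.005 ]
 [ 0.5314 -0.4293  0.005 ]
 [ 0.4566 -0.4273  0.005 ]
 [ 0.4582 -0.3674  0.005 ]]
studs [[0.4814 0.0604 0.07  ]
 [0.476  0.0219 0.07  ]
 [0.4148 0.0339 0.07  ]
 [0.4201 0.072  0.07  ]]
[[ 0.9551  0.2963 -0.0006]
 [ 0.2963 -0.9551  0.0014]
 [-0.0001 -0.0015 -1.    ]]
[[-0.0013 -0.9641 -0.2656  0.0672]
 [ 1.     -0.0013 -0.0002  0.0001]
 [-0.0001 -0.2656  0.9641 -0.1344]
 [ 0.      0.      0.      1.    ]] [[310.0436   0.     286.0797]
 [  0.     310.0436 207.2419]
 [  0.       0.       1.    ]]
```

Run:
```python
from h import *
from bench import ctrl
ctrl.move_pose([.46,.04,.22],down(-.12)); wrist(ctrl,"w_mount")
ctrl.move_pose([.45,-.31,.22],down(0)); wrist(ctrl,"w_foot")
print(ctrl.get_time(),ctrl.get_eef_pos())
for n in("w_mount","w_foot"):
    i=cv2.imread(f"pics/{n}.png"); cv2.imwrite(f"pics/{n}_b.png",cv2.resize(i,(800,600),interpolation=cv2.INTER_CUBIC))
```

```text
4.0333 [ 0.45082944 -0.30828161  0.22017851]
```

View pics/w_mount_b.png

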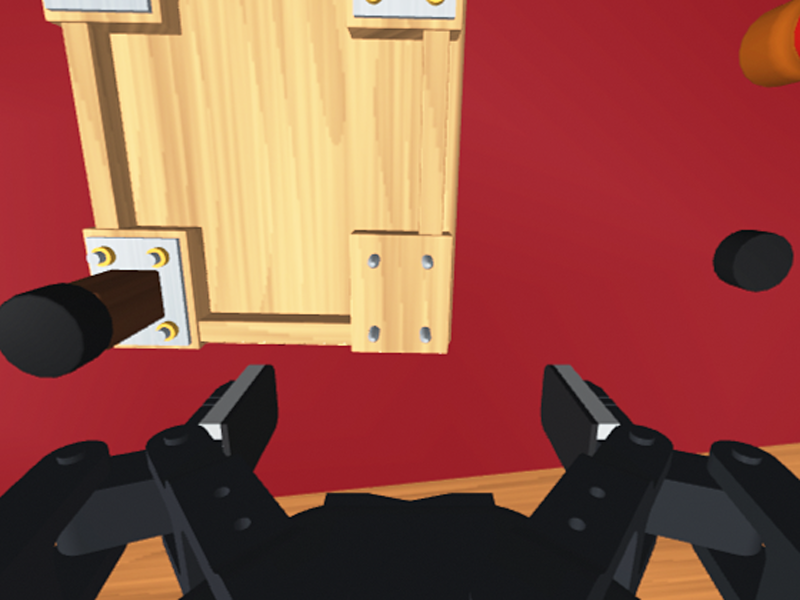

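View pics/w_foot_b.png

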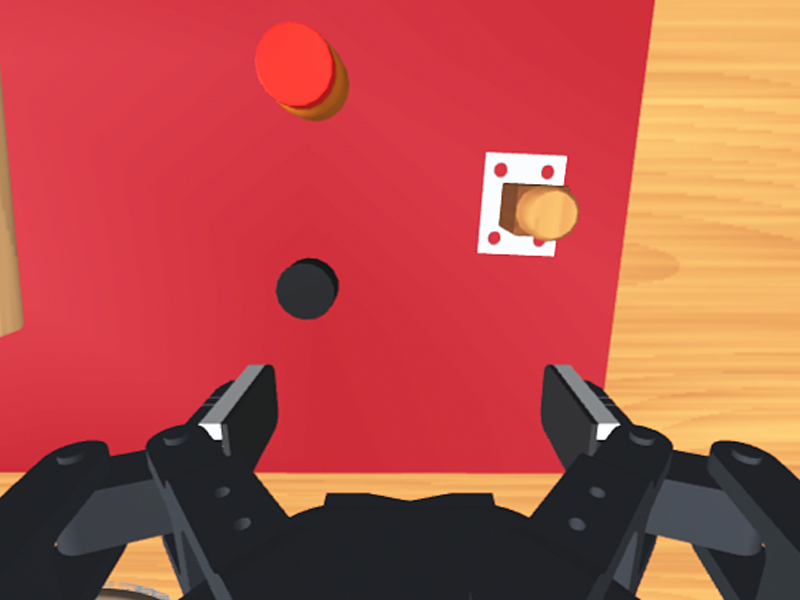

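The wrist views show the four studs at about (374,261), (427,262), (374,334), (425,334) of 800x600, and the flange with holes at (500,170), (547,172), (494,238). I enlarge both areas in one picture.

Run:
```python
from h import *
a=cv2.imread("pics/w_mount.png")[155:255,235:325]; b=cv2.imread("pics/w_foot.png")[100:185,325:415]
b=cv2.copyMakeBorder(b,0,15,0,0,cv2.BORDER_CONSTANT)
cv2.imwrite("pics/crop.png",cv2.resize(np.hstack([a,b]),(720,400),interpolation=cv2.INTER_CUBIC))
```

```text
(no output)
```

View pics/crop.png

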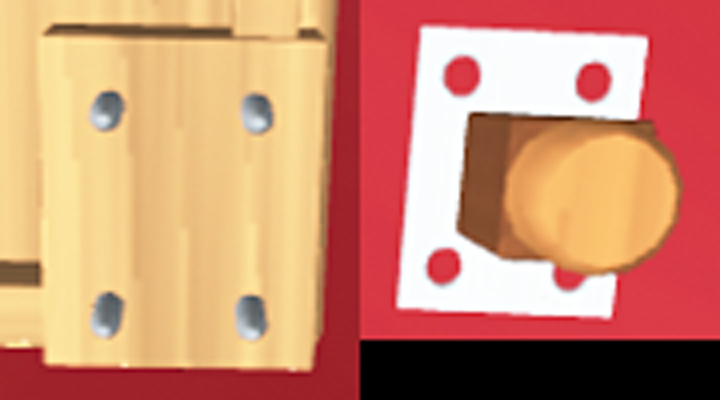

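```bash
cat > fit.py <<'E'
from h import *
def rect(P,half):
    """fit centre,yaw to points order (+x+y),(+x-y),(-x+y),(-x-y)"""
    from scipy.optimize import least_squares
    M=np.array([[1,1],[1,-1],[-1,1],[-1,-1]])[:len(P)]*half
    f=lambda q:((M@np.array([[np.cos(q[2]),np.sin(q[2])],[-np.sin(q[2]),np.cos(q[2])]])+q[:2])-P[:,:2]).ravel()
    s=least_squares(f,[.45,0,0]); return s.x,(s.fun*1e3).round(1)
E
python3 - <<'E'
from fit import *
np.set_printoptions(precision=4,suppress=True)
m,Tm=load("w_mount"); f,Tf=load("w_foot")
cm=lambda p:(np.array(p,float)+.5)/4-.5+[235,155]
cf=lambda p:(np.array(p,float)+.5-[360,0])/4-.5+[325,100]
print("studs",rect(world(m,Tm,cm([(107,111),(258,113),(107,315),(252,317)]),.062),[.026,.018]))
P=world(m,Tm,cm([(43,36),(326,39),(43,363),(315,369)]),.055);print("block",P,P.mean(0))
print("holes",rect(world(f,Tf,cf([(462,76),(594,82),(444,266)]),.004),[.026,.018]))
print("flange",rect(world(f,Tf,cf([(420,26),(648,37),(397,308),(612,319)]),.005),[.038,.03]))
q=lambda p:np.array(p)*.7
print("cap top",world(f,Tf,q([(307,289)]),.024), "foot end",world(f,Tf,cf([(597,200)]),.085),"jar",world(f,Tf,q([(294,63)]),.062))
E
```

```text
studs (array([ 0.4462,  0.047 , -0.1402]), array([ 0.1, -0. ,  0. ,  0.1, -0. , -0.2, -0.1,  0.1]))
block [[0.4931 0.0747 0.055 ]
 [0.4841 0.0071 0.055 ]
 [0.4095 0.0879 0.055 ]
 [0.3992 0.0182 0.055 ]] [0.4465 0.047  0.055 ]
holes (array([ 0.4948, -0.3948, -0.0447]), array([ 0.1, -0. ,  0.1, -0. , -0.2,  0. ]))
flange (array([ 0.4946, -0.395 , -0.0426]), array([-0.4, -0.9, -0.2,  0.6,  0. , -0.6,  0.6,  0.9]))
cap top [[ 0.4326 -0.23    0.024 ]] foot end [[ 0.495  -0.3923  0.085 ]] jar [[ 0.582  -0.2397  0.062 ]]
```

Run:
```python
from h import *
from bench import ctrl
r=down(-.044)
ctrl.move_pose([.4948,-.395,.15],r)
print(ctrl.move_l([.4948,-.395,.034],velocity=.1,f_stop=8),ctrl.get_eef_pos())
ctrl.gripper_to(0,60); print(ctrl.get_opening(),ctrl.get_grasp_force())
ctrl.move_l([.4948,-.395,.20],velocity=.15)
ctrl.pause(.2)
c,T=wrist(ctrl,"w_held"); print(ctrl.get_eef_pos(),ctrl.get_tcp_rot(),ctrl.get_wrist_force(),ctrl.get_opening(),ctrl.get_time())
cv2.imwrite("pics/w_held_c.png",cv2.resize(c["image"][150:300,190:390,::-1],(800,600),interpolation=cv2.INTER_CUBIC))
```

```text
False [ 0.49525807 -0.39529216  0.03474444]
0.03306285852095164 61.00583100691438
[ 0.49463562 -0.39483278  0.19932974] [-3.14011837e+00  6.89456659e-02  1.18916424e-03] [-0.08842662 -0.56314117 -4.20325274] 0.033285488930416836 7.925
```

View pics/w_held_c.png

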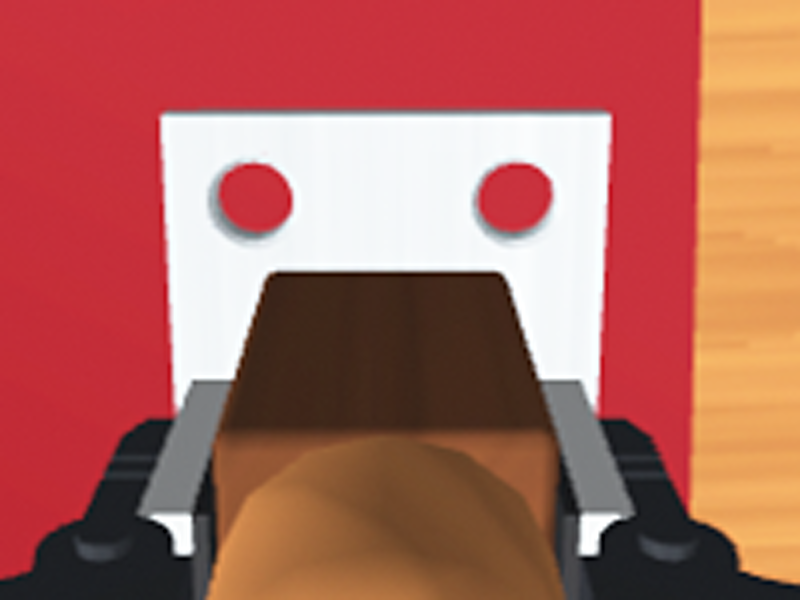

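The held flange's front holes are at crop (251,202) and (513,201), with its front edge level, so it is square in the grip. I'll compute its offset in the tool frame, then go to the mount and descend with force stops.

Run:
```python
from fit import *
from bench import ctrl
np.set_printoptions(precision=4,suppress=True)
c,T=load("w_held")
px=lambda p:(np.array(p,float)+.5)/4-.5+[190,150]
e=ctrl.get_eef_pos()
P=world(c,T,px([(251,202),(513.5,201)]),e[2]-.0297); print(np.linalg.norm(P[0]-P[1]))
q,_=rect(P,[.026,.018]); Q,_=rect(world(c,T,px([(160,113),(612,113)]),e[2]-.0297),[.038,.03]);print(q,Q)
Rw=R.from_rotvec(ctrl.get_tcp_rot()).as_matrix(); ty=np.arctan2(Rw[1,0],Rw[0,0]); print("toolyaw",ty)
a=lambda t:np.array([[np.cos(t),-np.sin(t)],[np.sin(t),np.cos(t)]])
off=a(-ty)@(q[:2]-e[:2]); dy=q[2]-ty; print("off",off,dy)
yaw=-.1402-dy; t=np.array([.4462,.047])-a(yaw)@off; print("target",t,yaw)
np.save("tgt.npy",[*t,yaw])
ctrl.move_pose([*t,.20],down(yaw)); ctrl.pause(.2)
e=ctrl.get_eef_pos(); print(e,ctrl.get_wrist_force())
c,T=wrist(ctrl,"w_over"); print(ctrl.get_time())
cv2.imwrite("pics/w_over_c.png",cv2.resize(c["image"][150:300,190:390,::-1],(800,600),interpolation=cv2.INTER_CUBIC))
```

```text
0.035742876249272304
[ 0.4947 -0.3944 -0.041 ] [ 0.4948 -0.3948 -0.045 ]
toolyaw -0.04390545638856246
off [0.     0.0005] 0.0028976710682950477
target [0.4461 0.0466] -0.14309767106829505
[0.4464 0.0459 0.1999] [ 0.0976 -0.1372 -3.9079]
9.8083
```

Run:
```python
from h import *
from bench import ctrl
np.set_printoptions(precision=4,suppress=True)
x,y,w=np.load("tgt.npy")
ctrl.move_l([x,y,.116],rot=down(w),velocity=.1); ctrl.pause(.3); print(ctrl.get_eef_pos(),ctrl.get_wrist_force())
s=ctrl.move_l([x,y,.084],velocity=.02,f_stop=12); print(s,ctrl.get_eef_pos(),ctrl.get_wrist_force(),ctrl.get_moment(),ctrl.get_time())
```

```text
[0.4463 0.0465 0.1164] [ 0.2743  0.3511 -3.2395]
True [0.4461 0.0465 0.0893] [-0.3422 -0.6667  5.7671] [0.0355 0.112  0.0236] 12.3083
```

Contact came at the expected home height with low side forces. I'll release, check the seating, and look at the cap up close.

Run:
```python
from h import *
from bench import ctrl
np.set_printoptions(precision=4,suppress=True)
x,y,w=np.load("tgt.npy")
ctrl.gripper_to(.085); ctrl.pause(.2)
ctrl.move_l([x,y,.24],velocity=.2); ctrl.pause(.1)
c,_=wrist(ctrl,"w_home"); e=ctrl.get_eef_pos()
ctrl.move_pose([.40,-.23,.16],down(w)); ctrl.pause(.2)
d,_=wrist(ctrl,"w_cap"); print(e,ctrl.get_eef_pos(),ctrl.get_time())
f=lambda i:cv2.resize(i["image"][100:300,:,::-1],(784,280))
cv2.imwrite("pics/two.png",np.vstack([cv2.resize(c["image"][100:300,180:460,::-1],(420,300),interpolation=3),cv2.resize(d["image"][90:290,140:420,::-1],(420,300),interpolation=3)]).repeat(1,0))
```

```text
[0.4454 0.0465 0.2388] [ 0.4007 -0.2291  0.1603] 15.5
```

View pics/two.png

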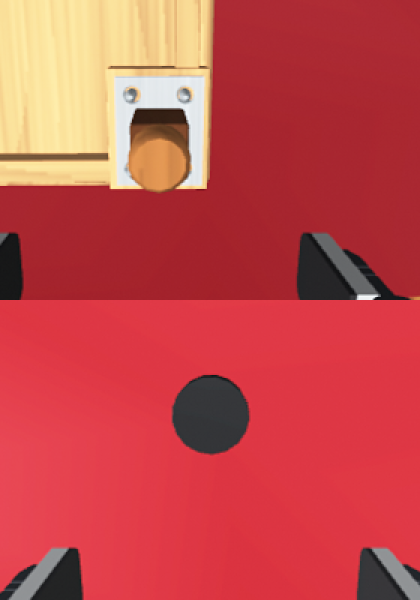

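The upper view shows the flange flush on the block with the studs through its holes and the foot end centred at (159,158). The lower view shows the cap top centred at about (211,416).

Run:
```python
from h import *
from bench import ctrl
np.set_printoptions(precision=4,suppress=True)
x,y,w=np.load("tgt.npy")
c,T=load("w_cap"); p=world(c,T,[[211/1.5+140,116/1.5+90]],.024)[0]
c,T=load("w_home"); print("cap",p,"end",world(c,T,[[159.5/1.5+180,158/1.5+100]],.14), "flange z",world(c,T,[[158/1.5+180,88/1.5+100]]))
ctrl.move_pose([p[0],p[1],.08],down(w))
print(ctrl.move_l([p[0],p[1],.012],velocity=.06,f_stop=8),ctrl.get_eef_pos())
ctrl.gripper_to(0,30); print(ctrl.get_opening(),ctrl.get_grasp_force(),ctrl.get_eef_pos())
ctrl.move_l([p[0],p[1],.24],velocity=.15); ctrl.pause(.2)
d,_=wrist(ctrl,"w_capheld"); print(ctrl.get_eef_pos(),ctrl.get_opening(),ctrl.get_time())
cv2.imwrite("pics/w_capheld_c.png",cv2.resize(d["image"][200:350,190:390,::-1],(800,600),interpolation=3))
```

```text
cap [ 0.4302 -0.2284  0.024 ] end [[0.4493 0.0455 0.14  ]] flange z [[0.4757 0.0425 0.0592]]
False [ 0.4304 -0.2285  0.0123]
0.044437906954772205 29.919201219454408 [ 0.4303 -0.2285  0.0124]
[ 0.43   -0.2283  0.2396] 0.04470111878049408 19.5917
```

View pics/w_capheld_c.png

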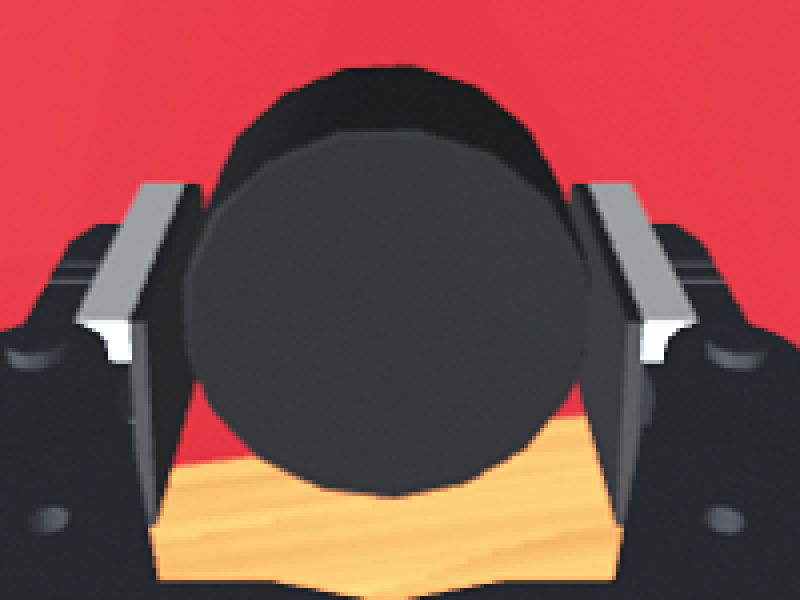

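The cap is held level and centred between the pads, with its top centre at crop (387,313). Now the placing.

Run:
```python
from h import *
from bench import ctrl
np.set_printoptions(precision=4,suppress=True)
x,y,w=np.load("tgt.npy")
c,T=load("w_capheld"); e=ctrl.get_eef_pos()
p=world(c,T,[(np.array([387,313])+.5)/4-.5+[190,200]],e[2]+.0117)[0]; print("cap-tcp",p-e)
t=np.array([.4467,.0466])-.5*(p-e)[:2]   # half weight: cap image and grasp aim disagree only by calibration
ctrl.move_pose([*t,.24],down(w))
ctrl.move_l([*t,.165],rot=down(w),velocity=.1); ctrl.pause(.2); print(ctrl.get_eef_pos(),ctrl.get_wrist_force())
s=ctrl.move_l([*t,.126],velocity=.025,f_stop=12); print(s,ctrl.get_eef_pos(),ctrl.get_wrist_force(),ctrl.get_time())
```

```text
cap-tcp [ 0.0013 -0.0004  0.0117]
[0.4464 0.0468 0.1655] [ 0.1127 -0.1072 -0.9139]
True [0.446  0.0468 0.1343] [-1.9793 -1.4871  8.1214] 22.8917
```

The stop height of 0.1343 m is exactly the expected home height. I'll release, retreat and check.

Run:
```python
from h import *
from bench import ctrl
np.set_printoptions(precision=4,suppress=True)
ctrl.gripper_to(.085); ctrl.pause(.2)
e=ctrl.get_eef_pos(); ctrl.move_l([e[0],e[1],.26],velocity=.15)
ctrl.move_pose([.40,-.1,.30],down(-.14)); ctrl.pause(.3)
c=ctrl.read_camera("scene"); T=c["cam_to_world"]
cv2.imwrite("pics/end.png",cv2.resize(c["image"][120:270,200:400,::-1],(800,600),interpolation=3))
d=ctrl.read_camera("top"); Tt=d["cam_to_world"]
def px(d,T,p): q=np.linalg.inv(T)@[*p,1]; q=d["mtx"]@q[:3]; return q[:2]/q[2]
q=px(d,Tt,[.4465,.047,.146]); n=px(d,Tt,[.4702,.2255,.146]); print(world(d,Tt,[q]),q,world(d,Tt,[(188,240)]),ctrl.get_time())
```

```text
[[0.4463 0.047  0.1472]] [259.2996 244.0084] [[0.4683 0.2187 0.1483]] 25.6417
```

View pics/end.png

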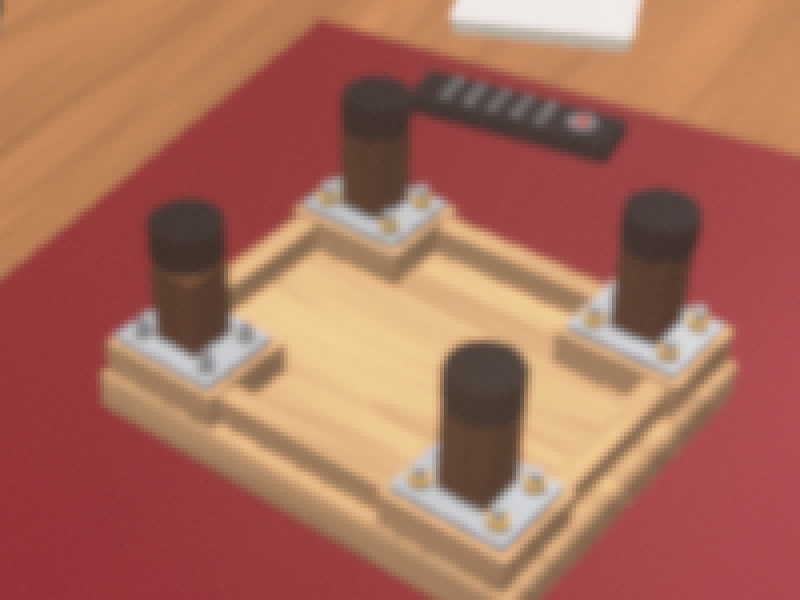

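The new foot at (187,280) stands upright with its flange down and its cap at (187,235) level and as low as those on the fitted feet.

```bash
python3 -c "
from bench import ctrl
print(ctrl.sign_off())"
```

```text
the job is handed in; nothing more can be done
None
```

The foot is fully home on the four studs and the cap is fully down on it, both released with jar and remote untouched; I handed the job in just after 25.6 s on the robot's clock, and the hand-in returned no verdict.

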